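# Set up the tea corner on a café window counter

## Robot

A 6-joint arm with a two-finger parallel gripper is mounted at the origin on the work surface. World frame = base frame: x ahead of the robot, y to its left, z up, the work surface at z = 0. Lengths are in m, angles in degrees, forces in N, time in s.
With the tool pointing down it reaches from about 0.25 to 0.775 m from the base axis. Payload 4 kg.
Tool frame: the origin (TCP) lies on the mounting face of the last link; the fingertips stand 173 mm ahead of it and the grasp point (between the pads) lies 155 mm ahead of it; z points along the fingers, x is the direction in which the jaws open and shut, and the axes are right-handed (so a half turn about z gives the same grasp; the last joint's range is limited). The gripper opens to 85 mm and grips with 20 to 120 N. Pads are 22 mm wide; open, the fingers measure 114 mm over their backs; the gripper's body (76 mm by 85 mm) begins 54 mm behind the grasp point. The pads swing forward as they close: fully open they stand 13 mm farther back than shut.
Start: joints at [-74.376, 4.996, 78.535, -0, 96.463, -5.907], TCP at [0.202, -0.512, 0.405] pointing down, gripper open.
Joint ranges: [-177.83, 177.83], [-43.37, 116.18], [15.69, 146.23], [-61.86, 241.86], [9.47, 152.12], [-147.06, 147.06]. Speed limits (degrees/s): [159.86, 159.86, 180, 180, 180, 180].

## Interface

Orientations are given as a 3x3 rotation matrix whose columns are the frame's x, y, z axes.
In Python, from rig import ctrl, imaging, job gives the robot as it stands. The module is installed in compiled form; this text tells all that it offers.
- The arm moves only by the tool move_arm, never from a script. Its argument "increments" is a list of rows, each an object of numbers: "x", "y", "z": the shift along the world's x, y, z in cm; "ax", "ay", "az": the turn, a rotation vector about the world's x, y, z in degrees; "jaw": the finger opening in cm, from 0 to 8.54. In form: [{"x": .., "y": .., "z": .., "ax": .., "ay": .., "az": .., "jaw": ..}, ...]. A call has exactly 8 rows; each row is the pose to reach, as a shift and turn from the pose commanded when the call began; what a row does not reach only later rows make up. A row lasts 1/8 s, in which the tool goes at most 62.5 mm and 10.7 degrees, less where a joint would pass 70% of its speed; a pose out of reach is approached as far as the arm can. A call with a gripper value outside its range is refused whole. The fingers move at their own pace and stop on an object; the grip force is fixed at half the most. Time passes only in rows, so rows that repeat a pose let the fingers close, or fill a call up. It gives the time, the measured TCP pose, the force and the opening at its end, in the units of the state.
- ctrl.get_obs(): the state, without advancing time (a new reading comes with each control period).
- imaging.grab_frame(name): name is "scene" or "top" or "wrist"; returns a dict with "img" (400x640x3 uint8, red, green, blue), "fx", "fy", "cx", "cy" (pixels), "rvec" (rotation vector, rad) and "tvec" (3), from world to camera coordinates, as OpenCV has them. Camera axes: x right, y down, z forward; pixel columns grow to the right and rows downward; lengths in m; the calibration is good to about 2 mm. A picture is of the moment at which its call begins. There is no depth.
- job.close_job(): hands the job in, once; it reports no verdict.
The state is a dict: "t": time; "joint_pos": joint angles; "joint_vel": joint speeds; "joint_torque": joint torques, N m; "tcp_pos": TCP position; "eef_rot": TCP orientation; "force": force on the tool from outside, world axes, zero at the start; "torque": the same for the moment, N m; "finger_gap": opening from 0.0 (shut) to 1.0 (fully open).
Only numpy, scipy, OpenCV 4.12 (cv2) and the standard library are available. Lean on these libraries where they do the work, as an engineer would, in place of code of your own. Each camera call takes 0.05 s, during which the arm holds its last target.

## Task

Set up the tea corner on the blue runner: stand the amber honey jar in the middle of the round cork coaster and the coral tumbler in the middle of the square white tile, put the white sugar pot on the bare runner exactly midway between the cork coaster and the tile, and set the small yellow dish, right way up, centred on the honey jar's lid. Keep these four things upright and set them down gently without dropping them or knocking them over; leave the herb pot, the phone and the steel jar band where they are.

Things in the scene. Friction and masses are not known exactly. Their poses are not given: they have to be found in the camera images.
- jar_mid (a point): loose honey jar: upright round amber glass jar, 54 mm diameter, with a flat steel lid 50 mm across; 72 mm tall in all, about 0.22 kg; the point is on its axis, half-way up (36 mm above its underside); z up
- tumbler_mid (a point): loose coral-red round tumbler with a black lid, straight sides, 58 mm diameter, 88 mm tall, about 0.22 kg; the point is on its axis, half-way up (44 mm above its underside); z up
- sugar_mid (a point): loose white ceramic sugar pot with a wooden cover, straight sides, 56 mm diameter, 56 mm tall plus a small round wooden knob up to 67 mm, about 0.22 kg; the point is on its axis, 28 mm above its underside; z up
- dish_mid (a point): loose small round yellow dish, open at the top, 58 mm diameter at its flat foot and 62 mm at the rim, 24 mm tall, wall 4 mm, about 90 g; the point is on its axis, half-way up (12 mm above its underside); z up
- cork: fixed round cork coaster, 90 mm diameter, 6 mm thick, lying on the runner on one side of its middle; origin at the centre of its underside, its top is 6 mm higher, 9 mm above the counter
- tile: fixed square white ceramic tile used as a coaster, 88 x 88 mm, 6 mm thick, lying on the runner on the other side of its middle; origin at the centre of its underside, its top is 6 mm higher, 9 mm above the counter
- runner: fixed thin blue table runner, 130 mm (its x) by 360 mm (its y), 3 mm thick, flat on the counter; origin at the centre of its underside, its top is 3 mm higher. The cork coaster and the tile lie on its long centre line, one 130 mm to +y and the other 130 mm to -y of its origin (which is which changes), so its origin is midway between them
- herb: bystander: loose terracotta pot with a green herb, 68 mm diameter, about 100 mm tall; origin at the centre of its underside
- phone: bystander: loose dark phone lying flat, 72 x 148 mm, 9 mm thick; origin at the centre of its underside
- band: bystander: loose steel jar band (plain ring) lying flat on the counter, 70 mm outside diameter, 14 mm tall; origin at the centre of its underside

How it is judged (in metres and radians):
At the end, for the whole second after the job is handed in: Jar on the cork and tumbler on the tile, each within 15 mm of centre; sugar pot on the runner within 15 mm (each runner axis) of midway between them; dish on the jar's lid within 12 mm of its axis; all upright (0.1 rad), heights within 5 mm, released and still (horizontal distance between jar_mid and cork below 0.015 m and horizontal distance between tumbler_mid and tile below 0.015 m and x of sugar_mid in the frame of runner between -0.015 and 0.015 m and y of sugar_mid in the frame of runner between -0.015 and 0.015 m and horizontal distance between dish_mid and jar_mid below 0.012 m and height (world z) of jar_mid between 0.04 and 0.05 m and height (world z) of tumbler_mid between 0.048 and 0.058 m and height (world z) of sugar_mid between 0.026 and 0.036 m and height (world z) of dish_mid between 0.088 and 0.098 m and angle between each of jar_mid, tumbler_mid, sugar_mid, dish_mid's own z axis and vertical below 0.1 rad and linear speed of each of jar, tumbler, sugar, dish below 0.02 m/s); the robot touches nothing.
It fails at once if one of the four things is tipped over (more than 0.5 rad) (angle between any of jar_mid, tumbler_mid, sugar_mid, dish_mid's own z axis and vertical above 0.5 rad).
It fails at once if one of the four things is dropped or flung (faster than 0.6 m/s while no finger touches it) ((linear speed of jar above 0.6 m/s and contact force between the fingers and jar below 0.05 N) or (linear speed of tumbler above 0.6 m/s and contact force between the fingers and tumbler below 0.05 N) or (linear speed of sugar above 0.6 m/s and contact force between the fingers and sugar below 0.05 N) or (linear speed of dish above 0.6 m/s and contact force between the fingers and dish below 0.05 N)).
It fails at once if the herb pot, the phone or the steel band is moved by more than 25 mm (distance of any of herb, phone, band from where it was at the start of the episode above 0.025 m).
It also fails if it takes over 112 s, if anything falls off the work surface, if the arm or the gripper's body presses on something with over 40 N, if the wrist force passes 120 N, or if a joint passes its speed limit or range.

## Working session

There is one attempt and no reset: what is moved stays moved. The work goes in short steps, Python scripts to look and compute and a tool call to move; the robot and the scene stay as the last step left them, time stands still between calls to the robot, and variables do not carry over. Pictures are saved under pics/ and viewed, and the job is handed in when it is done.

Besides the shell and the picture viewer there is one more tool, called after "Request:" as name(argument=value, ...) on one line, values as JSON. move_arm: Moves the arm, as the interface text tells. Its arguments: {"type":"object","properties":{"increments":{"type":"array"}},"required":["increments"]}

```bash
mkdir -p pics
cat > h.py <<'E'
import numpy as np, cv2
from rig import ctrl, imaging, job
def grab(n,fn=None):
    f=imaging.grab_frame(n)
    if fn: cv2.imwrite('pics/'+fn,cv2.cvtColor(f['img'],cv2.COLOR_RGB2BGR))
    return f
def cam(f):
    K=np.array([[f['fx'],0,f['cx']],[0,f['fy'],f['cy']],[0,0,1.]]);R=cv2.Rodrigues(np.array(f['rvec'],float))[0];t=np.array(f['tvec'],float).ravel()
    return K,R,t
def ray(f,u,v,z):
    K,R,t=cam(f);c=-R.T@t;d=R.T@np.linalg.inv(K)@np.array([u,v,1.])
    return c+d*(z-c[2])/d[2]
def proj(f,P):
    K,R,t=cam(f);p=(np.atleast_2d(P)@R.T+t)@K.T
    return p[:,:2]/p[:,2:]
E
python3 - <<'E'
from h import *
for n in('scene','top','wrist'):
    f=grab(n,n+'0.png');K,R,t=cam(f);print(n,f['fx'],-R.T@t,R[2])
o=ctrl.get_obs();print(o)
E
```

```text
scene 394.7074289108863 [1.17776785 0.44277032 0.66164362] [-0.61110484 -0.47358356 -0.63424718]
top 452.7546944892824 [0.45498541 0.02687778 1.06685221] [ 0.14423739 -0.03063043 -0.98906893]
wrist 302.9377222613391 [ 0.2627857  -0.48761618  0.37275171] [-0.24179887 -0.09271542 -0.96588672]
{'t': 0.15, 'joint_pos': array([-7.43748299e+01,  5.03225025e+00,  7.86067037e+01,  1.29399798e-03,
        9.64622458e+01, -5.90552196e+00]), 'joint_vel': array([-0.04564725, -0.09466267, -0.25632333, -0.00897701, -0.04162596,
       -0.01454045]), 'joint_torque': array([-1.04217539e-03, -3.52374101e+01, -3.13678229e+01, -4.49752024e-04,
        8.13402585e-03, -8.53153153e-06]), 'tcp_pos': array([ 0.20184138, -0.51153676,  0.403764  ]), 'eef_rot': array([[ 3.67001526e-01, -9.30220229e-01, -4.54120086e-04],
       [-9.30218685e-01, -3.67001750e-01,  1.70703881e-03],
       [-1.75458490e-03, -2.04054858e-04, -9.99998440e-01]]), 'force': array([-0.53398258, -0.46582528, -0.01506813]), 'torque': array([0.04970914, 0.01621266, 0.04196073]), 'finger_gap': 0.9971636913886329}
```

View pics/top0.png

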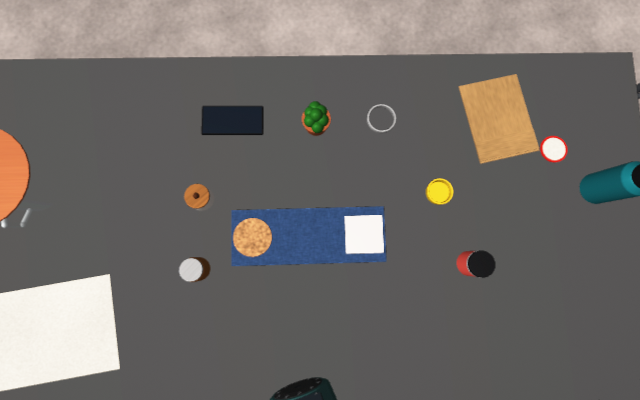

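View pics/scene0.png

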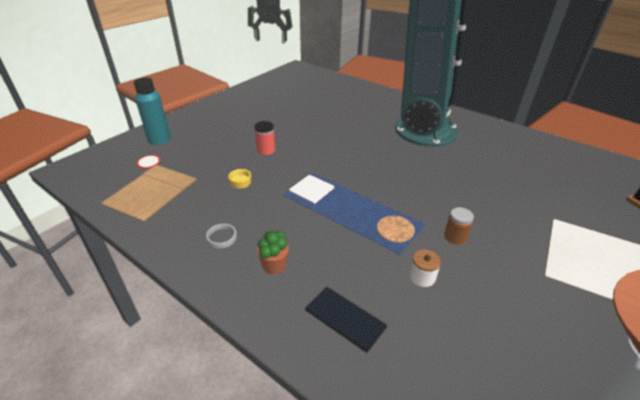

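View pics/wrist0.png

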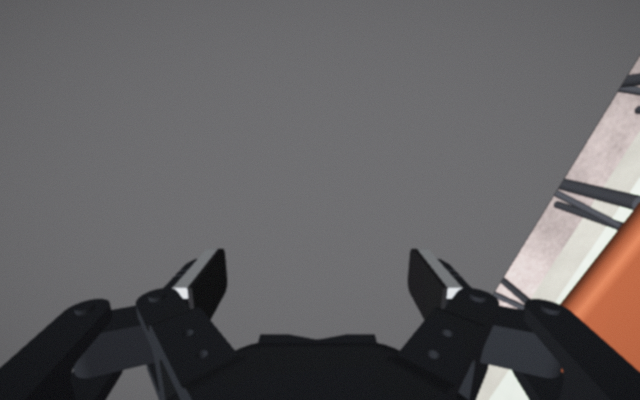

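Top view: cork (252,237), tile (364,234), jar lid (191,270), sugar pot (196,196), dish (440,191), tumbler lid (481,264); herb (316,117), band (381,118) and phone (232,120) are farther out. Next I'll measure these precisely by segmenting a silhouette and fitting it.

```bash
cat > meas.py <<'E'
from h import *
f=grab('top');im=f['img'];hsv=cv2.cvtColor(im,cv2.COLOR_RGB2HSV).astype(int);H,S,V=hsv[...,0],hsv[...,1],hsv[...,2]
def win(u,v,r):
    m=np.zeros(im.shape[:2],bool);m[v-r:v+r,u-r:u+r]=1;return m
def cen(m):
    m=m.astype(np.uint8);m=cv2.morphologyEx(m,cv2.MORPH_CLOSE,np.ones((3,3)))
    n,l,s,c=cv2.connectedComponentsWithStats(m,connectivity=4);i=1+np.argmax(s[1:,4])
    return l==i,s[i,4]
def hullc(m):
    c=cv2.findContours(m.astype(np.uint8),cv2.RETR_EXTERNAL,cv2.CHAIN_APPROX_NONE)[0];c=max(c,key=cv2.contourArea)
    h=np.zeros(m.shape,np.uint8);cv2.fillPoly(h,[cv2.convexHull(c)],1);v,u=np.nonzero(h);return u.mean(),v.mean(),len(u)
def disc(x,y,r,z):
    a=np.linspace(0,2*np.pi,72);return np.c_[x+r*np.cos(a),y+r*np.sin(a),0*a+z]
def model(P):
    h=cv2.convexHull(proj(f,P).astype(np.float32));M=cv2.moments(h);return np.array([M['m10']/M['m00'],M['m01']/M['m00']]),M['m00']
def fit(u,v,shape,z):
    x=ray(f,u,v,z)[:2]
    for _ in range(5):
        m,A=model(shape(*x));x=x+(ray(f,u,v,z)-ray(f,*m,z))[:2]
    return x,A
E
python3 - <<'E'
from meas import *
bg=np.median(im[300:340,300:500].reshape(-1,3),0);print(bg, hsv[320,400])
d=np.abs(im.astype(int)-bg).max(-1)
from itertools import product
S_=lambda *ds:(lambda x,y:np.vstack([disc(x,y,r,z) for r,z in ds]))
for n,(u,v,r),mk,sh,z in [
 ('jarlid',(191,270,16),(S<60)&(V>110),S_((.025,.072)),.072),
 ('jar',(195,270,24),(d>35),S_((.027,.003),(.027,.055),(.025,.072)),.036),
 ('sugar',(196,196,22),(d>35),S_((.028,0.),(.028,.056)),.028),
 ('dish',(440,191,22),(S>150)&(V>80),S_((.029,0.),(.031,.024)),.012),
 ('tumbler',(475,264,32),((S>130)&(V>60))|(V<40),S_((.029,0.),(.029,.088)),.044),
 ('tumlid',(480,264,22),(V<40),S_((.029,.088)),.088),
 ('cork',(252,237,26),((H<25)&(S>80)),S_((.045,.009)),.009),
 ('tile',(364,234,26),(S<60)&(V>120),lambda x,y:np.array([[x+a*.044,y+b*.044,.009] for a in(-1,1) for b in(-1,1)]),.009),
 ('herb',(316,117,30),(S>100),S_((.034,.08)),.05),
 ('band',(381,118,22),(d>35),S_((.035,0),(.035,.014)),.007),
 ('phone',(232,120,40),(d>20),lambda x,y:np.array([[x+a*.036,y+b*.074,.009] for a in(-1,1) for b in(-1,1)]),.009)]:
    m,a=cen(mk&win(u,v,r));uu,vv,A=hullc(m);x,Am=fit(uu,vv,sh,z);print(n,round(uu,1),round(vv,1),A,round(Am),x.round(4), np.hypot(*x).round(3))
m,_=cen(((H>100)&(H<130)&(S>130)&(V>50))&win(308,236,85));
c=max(cv2.findContours(m.astype(np.uint8),0,1)[0],key=cv2.contourArea)
r=cv2.minAreaRect(cv2.convexHull(c));print(r);b=cv2.boxPoints(r);P=np.array([ray(f,*q,.003) for q in b]);print(P.round(4),P.mean(0).round(4))
big=cv2.resize(im[90:300,170:510],None,fx=2.3,fy=2.3);cv2.imwrite('pics/big0.png',big[...,::-1])
E
```

```text
[90. 89. 88.] [15  6 90]
jarlid 189.8 269.5 467 434 [0.4328 0.2868] 0.519
jar 194.0 269.0 644 635 [0.4329 0.2864] 0.519
sugar 196.3 195.9 519 636 [0.5977 0.2854] 0.662
dish 439.2 191.2 593 581 [ 0.599  -0.2795] 0.661
tumbler 475.5 263.4 850 892 [ 0.4297 -0.3414] 0.549
tumlid 481.1 263.7 565 570 [ 0.4298 -0.34  ] 0.548
cork 251.9 236.9 1197 1194 [0.5025 0.1618] 0.528
tile 363.5 234.0 1516 1422 [ 0.5031 -0.0978] 0.512
herb 315.6 118.6 751 690 [0.7614 0.0093] 0.761
band 380.9 117.7 665 682 [ 0.7834 -0.1508] 0.798
phone 232.2 120.0 1814 1794 [0.7831 0.2084] 0.81
((307.7967529296875, 235.53387451171875), (55.03451156616211, 153.1927490234375), 88.38645935058594)
[[ 0.566   0.2126  0.003 ]
 [ 0.5684 -0.1486  0.003 ]
 [ 0.4395 -0.1465  0.003 ]
 [ 0.4385  0.2085  0.003 ]] [0.5031 0.0315 0.003 ]
```

View pics/big0.png

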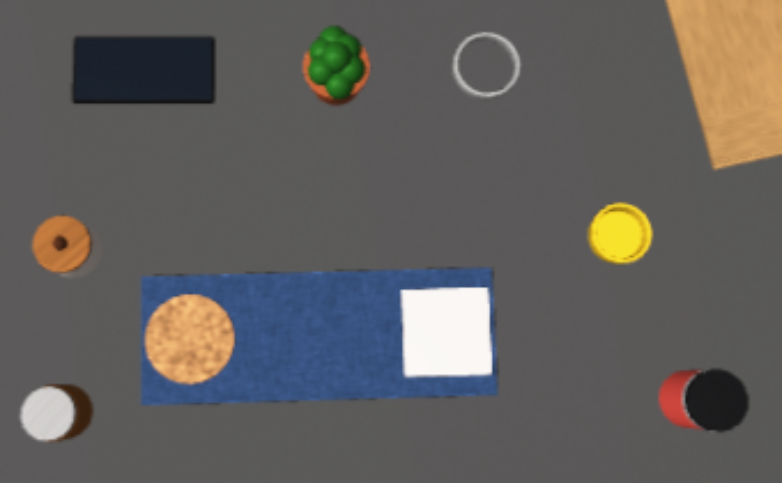

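Run:
```python
from meas import *
S_=lambda *ds:(lambda x,y:np.vstack([disc(x,y,r,z) for r,z in ds]))
print(fit(196.3,195.9,S_((.028,.056)),.056))
# scene cross-check: project predicted points
g=grab('scene');im2=g['img'].copy()
for x,y,z in [(.4328,.2866,.072),(.599,-.2795,.024),(.43,-.3405,.088),(.598,.2795,.056),(.5025,.1618,.009),(.5031,-.0978,.009),(.5028,.032,.003)]:
    p=proj(g,[[x,y,z]])[0];cv2.circle(im2,(int(round(p[0])),int(round(p[1]))),1,(0,255,0),-1)
cv2.imwrite('pics/sc1.png',cv2.resize(im2[100:300,200:500],None,fx=2.6,fy=2.6)[...,::-1])
```

```text
(array([0.59435023, 0.27943939]), 491.5474414258497)
```

View pics/sc1.png

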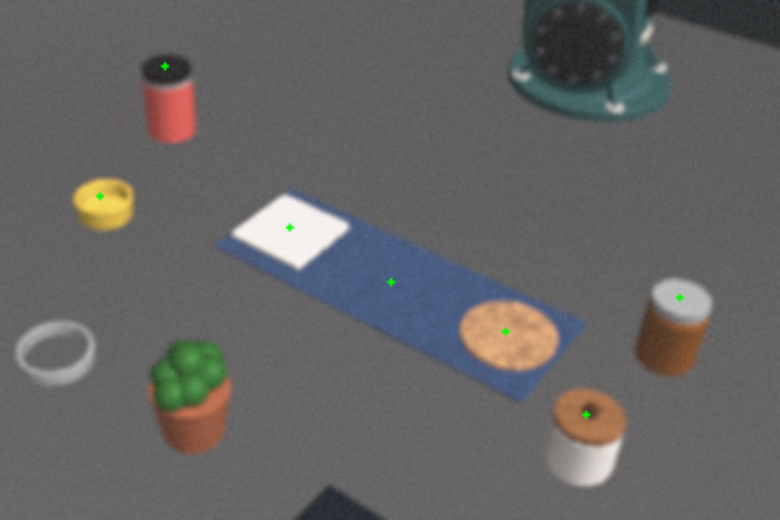

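Request:
move_arm(increments=[{"x": 2, "y": 1.5}, {"x": 5, "y": 3.8}, {"x": 9, "y": 6.8}, {"x": 13, "y": 9.8}, {"x": 17, "y": 12.8}, {"x": 20, "y": 15}, {"x": 22, "y": 16.5}, {"x": 22.8, "y": 17.1}])

```text
validation failed for argument at $.in...
```

The overlay shows each projected point near the centre of its object, so the two cameras agree to about 2 mm. The move call was refused, probably because each row needs every field.

Request:
move_arm(increments=[{"x": 2, "y": 1.5, "z": 0, "ax": 0, "ay": 0, "az": 0, "jaw": 8.5}, {"x": 5, "y": 3.8, "z": 0, "ax": 0, "ay": 0, "az": 0, "jaw": 8.5}, {"x": 9, "y": 6.8, "z": 0, "ax": 0, "ay": 0, "az": 0, "jaw": 8.5}, {"x": 13, "y": 9.8, "z": 0, "ax": 0, "ay": 0, "az": 0, "jaw": 8.5}, {"x": 17, "y": 12.8, "z": -2, "ax": 0, "ay": 0, "az": 0, "jaw": 8.5}, {"x": 20, "y": 15, "z": -4, "ax": 0, "ay": 0, "az": 0, "jaw": 8.5}, {"x": 22, "y": 16.5, "z": -6, "ax": 0, "ay": 0, "az": 0, "jaw": 8.5}, {"x": 22.8, "y": 17.1, "z": -8, "ax": 0, "ay": 0, "az": 0, "jaw": 8.5}])

```text
t: 1.3
tcp_pos: [0.431, -0.3394, 0.324]
eef_rot: [[0.369, -0.929, 0.0], [-0.929, -0.369, 0.0], [-0.0, -0.0, -1.0]]
force: [-0.2, -0.6, 0.2]
finger_gap: 0.992
```

Run:
```python
from h import *
grab('wrist','w1.png');o=ctrl.get_obs();print(o['t'],o['tcp_pos'],o['joint_pos'].round(1),o['eef_rot'].round(3).tolist())
f=grab('wrist');print(proj(f,[[.43,-.3405,.088]]))
```

```text
1.35 [ 0.43079381 -0.33866118  0.32059124] [-44.1   6.7  86.3   0.1  87.3  24.2] [[0.369, -0.929, -0.003], [-0.929, -0.369, 0.005], [-0.006, 0.001, -1.0]]
[[320.81276612 220.23513587]]
```

View pics/w1.png

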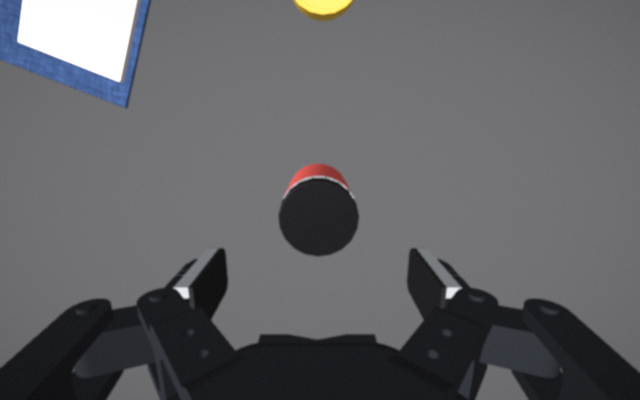

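Wrist view: the tumbler's lid is at (319,215), centred between the fingers. Going down.

Request:
move_arm(increments=[{"x": 0, "y": 0, "z": -1, "ax": 0, "ay": 0, "az": 0, "jaw": 8.5}, {"x": 0, "y": 0, "z": -3, "ax": 0, "ay": 0, "az": 0, "jaw": 8.5}, {"x": 0, "y": 0, "z": -5.5, "ax": 0, "ay": 0, "az": 0, "jaw": 8.5}, {"x": 0, "y": 0, "z": -8, "ax": 0, "ay": 0, "az": 0, "jaw": 8.5}, {"x": 0, "y": 0, "z": -10, "ax": 0, "ay": 0, "az": 0, "jaw": 8.5}, {"x": 0, "y": 0, "z": -11.2, "ax": 0, "ay": 0, "az": 0, "jaw": 8.5}, {"x": 0, "y": 0, "z": -12, "ax": 0, "ay": 0, "az": 0, "jaw": 8.5}, {"x": 0, "y": 0, "z": -12, "ax": 0, "ay": 0, "az": 0, "jaw": 8.5}])

```text
t: 2.4
tcp_pos: [0.4297, -0.3408, 0.2047]
eef_rot: [[0.367, -0.93, -0.0], [-0.93, -0.367, -0.0], [-0.0, 0.0, -1.0]]
force: [0.7, 0.0, -0.3]
finger_gap: 0.996
```

Request:
move_arm(increments=[{"x": 0, "y": 0, "z": 0, "ax": 0, "ay": 0, "az": 0, "jaw": 8}, {"x": 0, "y": 0, "z": 0, "ax": 0, "ay": 0, "az": 0, "jaw": 7.4}, {"x": 0, "y": 0, "z": 0, "ax": 0, "ay": 0, "az": 0, "jaw": 6.8}, {"x": 0, "y": 0, "z": 0, "ax": 0, "ay": 0, "az": 0, "jaw": 6.2}, {"x": 0, "y": 0, "z": 0, "ax": 0, "ay": 0, "az": 0, "jaw": 5.7}, {"x": 0, "y": 0, "z": 0, "ax": 0, "ay": 0, "az": 0, "jaw": 5.2}, {"x": 0, "y": 0, "z": 0, "ax": 0, "ay": 0, "az": 0, "jaw": 5}, {"x": 0, "y": 0, "z": 0, "ax": 0, "ay": 0, "az": 0, "jaw": 5}])

```text
t: 3.4
tcp_pos: [0.4299, -0.3407, 0.2053]
eef_rot: [[0.367, -0.93, 0.0], [-0.93, -0.367, -0.001], [0.001, -0.0, -1.0]]
force: [-1.3, 1.3, 6.9]
finger_gap: 0.669
```

Run:
```python
from h import *
o=ctrl.get_obs();print(o['t'],o['tcp_pos'],o['force'],o['finger_gap'])
f=grab('scene');cv2.imwrite('pics/s2.png',cv2.resize(f['img'][60:260,180:480],None,fx=2.6,fy=2.6)[...,::-1])
```

```text
3.4 [ 0.42994656 -0.34068938  0.20533568] [-1.25171462  1.28448494  6.85722163] 0.6692213131242496
```

View pics/s2.png

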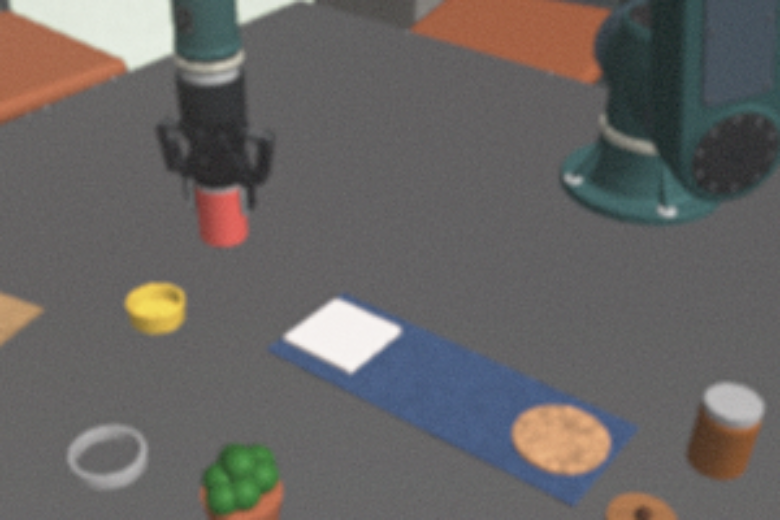

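Request:
move_arm(increments=[{"x": 0, "y": 0, "z": 0.5, "ax": 0, "ay": 0, "az": 0, "jaw": 5}, {"x": 0, "y": 0, "z": 2, "ax": 0, "ay": 0, "az": 0, "jaw": 5}, {"x": 0.5, "y": 1.5, "z": 4, "ax": 0, "ay": 0, "az": 0, "jaw": 5}, {"x": 1.5, "y": 5, "z": 5.5, "ax": 0, "ay": 0, "az": 0, "jaw": 5}, {"x": 2.7, "y": 9, "z": 6, "ax": 0, "ay": 0, "az": 0, "jaw": 5}, {"x": 4, "y": 13, "z": 6, "ax": 0, "ay": 0, "az": 0, "jaw": 5}, {"x": 5.2, "y": 17, "z": 6, "ax": 0, "ay": 0, "az": 0, "jaw": 5}, {"x": 6.2, "y": 20.5, "z": 6, "ax": 0, "ay": 0, "az": 0, "jaw": 5}])

```text
t: 4.45
tcp_pos: [0.4921, -0.1341, 0.2653]
eef_rot: [[0.367, -0.93, 0.001], [-0.93, -0.367, -0.0], [0.0, -0.001, -1.0]]
force: [1.1, -0.2, -2.0]
finger_gap: 0.665
```

Request:
move_arm(increments=[{"x": 0.8, "y": 2.8, "z": 0, "ax": 0, "ay": 0, "az": 0, "jaw": 5}, {"x": 1.1, "y": 3.8, "z": 0, "ax": 0, "ay": 0, "az": 0, "jaw": 5}, {"x": 1.1, "y": 3.8, "z": -0.5, "ax": 0, "ay": 0, "az": 0, "jaw": 5}, {"x": 1.1, "y": 3.8, "z": -1.5, "ax": 0, "ay": 0, "az": 0, "jaw": 5}, {"x": 1.1, "y": 3.8, "z": -2.5, "ax": 0, "ay": 0, "az": 0, "jaw": 5}, {"x": 1.1, "y": 3.8, "z": -3.2, "ax": 0, "ay": 0, "az": 0, "jaw": 5}, {"x": 1.1, "y": 3.8, "z": -3.6, "ax": 0, "ay": 0, "az": 0, "jaw": 5}, {"x": 1.1, "y": 3.8, "z": -3.6, "ax": 0, "ay": 0, "az": 0, "jaw": 5}])

```text
t: 5.45
tcp_pos: [0.5027, -0.0977, 0.2283]
eef_rot: [[0.367, -0.93, -0.001], [-0.93, -0.367, 0.0], [-0.0, 0.001, -1.0]]
force: [0.6, -0.3, -1.7]
finger_gap: 0.664
```

Run:
```python
from h import *
o=ctrl.get_obs();print(o['t'],o['tcp_pos'],o['force'],o['finger_gap'])
f=grab('scene');cv2.imwrite('pics/s3.png',cv2.resize(f['img'][60:260,180:480],None,fx=2.6,fy=2.6)[...,::-1])
```

```text
5.45 [ 0.50273947 -0.09770659  0.22831771] [ 0.57989004 -0.33259883 -1.69179892] 0.6643734165459344
```

View pics/s3.png

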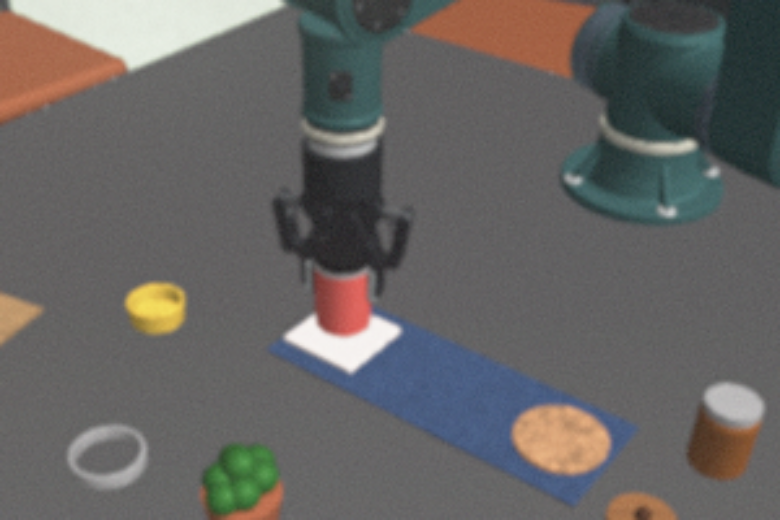

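The tumbler hangs over the tile about 14 mm up. I'm lowering it slowly.

Request:
move_arm(increments=[{"x": 0, "y": 0, "z": -0.4, "ax": 0, "ay": 0, "az": 0, "jaw": 5}, {"x": 0, "y": 0, "z": -0.8, "ax": 0, "ay": 0, "az": 0, "jaw": 5}, {"x": 0, "y": 0, "z": -1.1, "ax": 0, "ay": 0, "az": 0, "jaw": 5}, {"x": 0, "y": 0, "z": -1.2, "ax": 0, "ay": 0, "az": 0, "jaw": 5}, {"x": 0, "y": 0, "z": -1.3, "ax": 0, "ay": 0, "az": 0, "jaw": 5}, {"x": 0, "y": 0, "z": -1.4, "ax": 0, "ay": 0, "az": 0, "jaw": 5}, {"x": 0, "y": 0, "z": -1.45, "ax": 0, "ay": 0, "az": 0, "jaw": 5}, {"x": 0, "y": 0, "z": -1.45, "ax": 0, "ay": 0, "az": 0, "jaw": 5}])

```text
t: 6.5
tcp_pos: [0.5029, -0.0976, 0.2144]
eef_rot: [[0.367, -0.93, 0.0], [-0.93, -0.367, -0.0], [0.0, -0.0, -1.0]]
force: [-0.2, 0.8, -0.8]
finger_gap: 0.666
```

Request:
move_arm(increments=[{"x": 0, "y": 0, "z": -0.05, "ax": 0, "ay": 0, "az": 0, "jaw": 5}, {"x": 0, "y": 0, "z": -0.1, "ax": 0, "ay": 0, "az": 0, "jaw": 5}, {"x": 0, "y": 0, "z": -0.1, "ax": 0, "ay": 0, "az": 0, "jaw": 5.6}, {"x": 0, "y": 0, "z": -0.1, "ax": 0, "ay": 0, "az": 0, "jaw": 6}, {"x": 0, "y": 0, "z": -0.1, "ax": 0, "ay": 0, "az": 0, "jaw": 6.6}, {"x": 0, "y": 0, "z": -0.1, "ax": 0, "ay": 0, "az": 0, "jaw": 7.4}, {"x": 0, "y": 0, "z": -0.1, "ax": 0, "ay": 0, "az": 0, "jaw": 8.2}, {"x": 0, "y": 0, "z": -0.1, "ax": 0, "ay": 0, "az": 0, "jaw": 8.5}])

```text
t: 7.5
tcp_pos: [0.5028, -0.0976, 0.2131]
eef_rot: [[0.367, -0.93, -0.0], [-0.93, -0.367, -0.0], [0.0, 0.0, -1.0]]
force: [-0.5, 0.0, 0.2]
finger_gap: 0.995
```

Request:
move_arm(increments=[{"x": 0, "y": 0, "z": 0.5, "ax": 0, "ay": 0, "az": 0, "jaw": 8.5}, {"x": 0, "y": 0, "z": 2, "ax": 0, "ay": 0, "az": 0, "jaw": 8.5}, {"x": 0, "y": 0, "z": 4, "ax": 0, "ay": 0, "az": 0, "jaw": 8.5}, {"x": 0, "y": 0, "z": 6, "ax": 0, "ay": 0, "az": 0, "jaw": 8.5}, {"x": 0, "y": 0, "z": 8, "ax": 0, "ay": 0, "az": 0, "jaw": 8.5}, {"x": 0, "y": 0, "z": 10, "ax": 0, "ay": 0, "az": 0, "jaw": 8.5}, {"x": 0, "y": 3, "z": 11.5, "ax": 0, "ay": 0, "az": 0, "jaw": 8.5}, {"x": 0, "y": 6, "z": 12, "ax": 0, "ay": 0, "az": 0, "jaw": 8.5}])

```text
t: 8.5
tcp_pos: [0.5031, -0.0373, 0.3362]
eef_rot: [[0.366, -0.931, 0.005], [-0.931, -0.366, -0.001], [0.002, -0.004, -1.0]]
force: [-0.0, -0.2, -0.2]
finger_gap: 0.996
```

Run:
```python
from h import *
o=ctrl.get_obs();print(o['t'],o['tcp_pos'],o['force'],o['finger_gap'],o['joint_pos'].round(1))
f=grab('scene');cv2.imwrite('pics/s4.png',cv2.resize(f['img'][60:260,180:480],None,fx=2.6,fy=2.6)[...,::-1])
```

```text
8.5 [ 0.50309995 -0.03725013  0.33621676] [-0.02513025 -0.18532016 -0.18545917] 0.9964086858070857 [-10.7   0.5  91.1   0.   88.2  57.9]
```

View pics/s4.png

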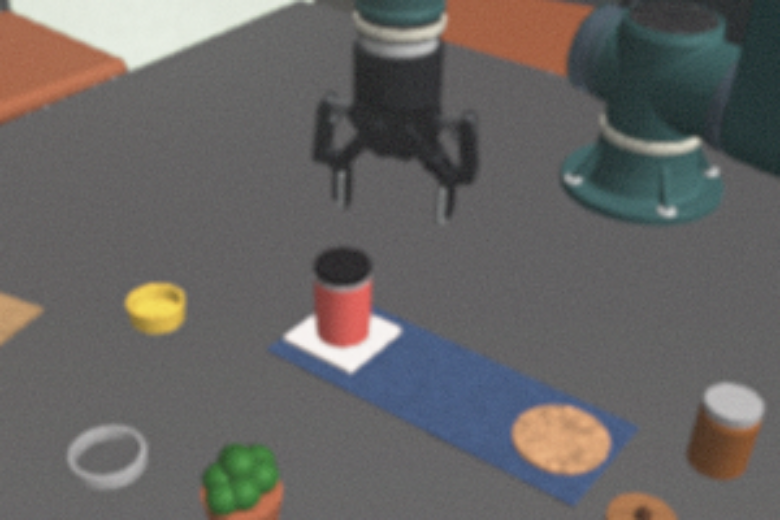

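The tumbler stands upright at the middle of the tile. Next is the jar.

Request:
move_arm(increments=[{"x": -0.5, "y": 2.2, "z": 0, "ax": 0, "ay": 0, "az": 0, "jaw": 8.5}, {"x": -1.5, "y": 7, "z": 0, "ax": 0, "ay": 0, "az": 0, "jaw": 8.5}, {"x": -2.6, "y": 12, "z": 0, "ax": 0, "ay": 0, "az": 0, "jaw": 8.5}, {"x": -3.7, "y": 17, "z": 0, "ax": 0, "ay": 0, "az": 0, "jaw": 8.5}, {"x": -4.8, "y": 22, "z": -1, "ax": 0, "ay": 0, "az": 0, "jaw": 8.5}, {"x": -5.9, "y": 27, "z": -2, "ax": 0, "ay": 0, "az": 0, "jaw": 8.5}, {"x": -6.7, "y": 31, "z": -3, "ax": 0, "ay": 0, "az": 0, "jaw": 8.5}, {"x": -7, "y": 32.4, "z": -4, "ax": 0, "ay": 0, "az": 0, "jaw": 8.5}])

```text
t: 9.55
tcp_pos: [0.4324, 0.2882, 0.2939]
eef_rot: [[0.37, -0.929, 0.001], [-0.929, -0.37, 0.001], [-0.0, -0.002, -1.0]]
force: [0.2, -0.1, 0.9]
finger_gap: 0.997
```

Run:
```python
from h import *
f=grab('wrist','w5.png');o=ctrl.get_obs();print(o['t'],o['tcp_pos'],o['joint_pos'].round(1))
print(proj(f,[[.4328,.2866,.072]]))
```

```text
9.6 [0.43190585 0.28832391 0.29203914] [27.5  4.  92.5  0.1 83.5 95.8]
[[319.31299186 224.35590538]]
```

View pics/w5.png

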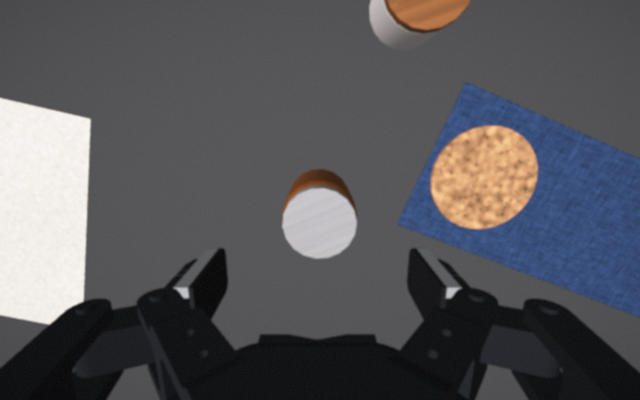

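The jar lid is at (319,223), as predicted. Going down to grasp it.

Request:
move_arm(increments=[{"x": 0, "y": 0, "z": -1, "ax": 0, "ay": 0, "az": 0, "jaw": 8.5}, {"x": 0, "y": 0, "z": -3, "ax": 0, "ay": 0, "az": 0, "jaw": 8.5}, {"x": 0, "y": 0, "z": -5, "ax": 0, "ay": 0, "az": 0, "jaw": 8.5}, {"x": 0, "y": 0, "z": -7, "ax": 0, "ay": 0, "az": 0, "jaw": 8.5}, {"x": 0, "y": 0, "z": -8.4, "ax": 0, "ay": 0, "az": 0, "jaw": 8.5}, {"x": 0, "y": 0, "z": -9.3, "ax": 0, "ay": 0, "az": 0, "jaw": 8.5}, {"x": 0, "y": 0, "z": -9.8, "ax": 0, "ay": 0, "az": 0, "jaw": 8.5}, {"x": 0, "y": 0, "z": -9.8, "ax": 0, "ay": 0, "az": 0, "jaw": 8.5}])

```text
t: 10.6
tcp_pos: [0.433, 0.2863, 0.1953]
eef_rot: [[0.367, -0.93, 0.0], [-0.93, -0.367, -0.0], [0.0, -0.0, -1.0]]
force: [0.6, -0.0, 0.7]
finger_gap: 0.996
```

Request:
move_arm(increments=[{"x": 0, "y": 0, "z": 0, "ax": 0, "ay": 0, "az": 0, "jaw": 7.8}, {"x": 0, "y": 0, "z": 0, "ax": 0, "ay": 0, "az": 0, "jaw": 7.1}, {"x": 0, "y": 0, "z": 0, "ax": 0, "ay": 0, "az": 0, "jaw": 6.4}, {"x": 0, "y": 0, "z": 0, "ax": 0, "ay": 0, "az": 0, "jaw": 5.9}, {"x": 0, "y": 0, "z": 0, "ax": 0, "ay": 0, "az": 0, "jaw": 5.4}, {"x": 0, "y": 0, "z": 0, "ax": 0, "ay": 0, "az": 0, "jaw": 4.8}, {"x": 0, "y": 0, "z": 0, "ax": 0, "ay": 0, "az": 0, "jaw": 4.6}, {"x": 0, "y": 0, "z": 0, "ax": 0, "ay": 0, "az": 0, "jaw": 4.6}])

```text
t: 11.6
tcp_pos: [0.433, 0.2866, 0.1958]
eef_rot: [[0.367, -0.93, 0.001], [-0.93, -0.367, 0.001], [-0.0, -0.001, -1.0]]
force: [-2.0, 0.3, 4.6]
finger_gap: 0.611
```

Request:
move_arm(increments=[{"x": 0, "y": 0, "z": 0.5, "ax": 0, "ay": 0, "az": 0, "jaw": 4.6}, {"x": 0, "y": 0, "z": 1.5, "ax": 0, "ay": 0, "az": 0, "jaw": 4.6}, {"x": 0.5, "y": -1, "z": 3, "ax": 0, "ay": 0, "az": 0, "jaw": 4.6}, {"x": 2, "y": -3.5, "z": 4, "ax": 0, "ay": 0, "az": 0, "jaw": 4.6}, {"x": 3.6, "y": -6.5, "z": 4, "ax": 0, "ay": 0, "az": 0, "jaw": 4.6}, {"x": 5.2, "y": -9.4, "z": 4, "ax": 0, "ay": 0, "az": 0, "jaw": 4.6}, {"x": 6.5, "y": -11.6, "z": 3.6, "ax": 0, "ay": 0, "az": 0, "jaw": 4.6}, {"x": 7, "y": -12.5, "z": 3, "ax": 0, "ay": 0, "az": 0, "jaw": 4.6}])

```text
t: 12.6
tcp_pos: [0.5038, 0.1597, 0.2261]
eef_rot: [[0.365, -0.931, 0.002], [-0.931, -0.365, -0.0], [0.001, -0.002, -1.0]]
force: [0.6, 0.4, -2.1]
finger_gap: 0.613
```

Request:
move_arm(increments=[{"x": 0, "y": 0, "z": -0.4, "ax": 0, "ay": 0, "az": 0, "jaw": 4.6}, {"x": 0, "y": 0, "z": -0.8, "ax": 0, "ay": 0, "az": 0, "jaw": 4.6}, {"x": 0, "y": 0, "z": -1.2, "ax": 0, "ay": 0, "az": 0, "jaw": 4.6}, {"x": 0, "y": 0, "z": -1.5, "ax": 0, "ay": 0, "az": 0, "jaw": 4.6}, {"x": 0, "y": 0, "z": -1.7, "ax": 0, "ay": 0, "az": 0, "jaw": 4.6}, {"x": 0, "y": 0, "z": -1.9, "ax": 0, "ay": 0, "az": 0, "jaw": 4.6}, {"x": 0, "y": 0, "z": -2, "ax": 0, "ay": 0, "az": 0, "jaw": 4.6}, {"x": 0, "y": 0, "z": -2, "ax": 0, "ay": 0, "az": 0, "jaw": 4.6}])

```text
t: 13.6
tcp_pos: [0.5028, 0.1614, 0.2052]
eef_rot: [[0.367, -0.93, -0.0], [-0.93, -0.367, -0.0], [0.0, 0.0, -1.0]]
force: [0.1, 0.1, -2.6]
finger_gap: 0.621
```

Run:
```python
from h import *
o=ctrl.get_obs();print(o['t'],o['tcp_pos'],o['force'],o['finger_gap'])
f=grab('scene');cv2.imwrite('pics/s6.png',cv2.resize(f['img'][90:290,220:520],None,fx=2.6,fy=2.6)[...,::-1])
```

```text
13.6 [0.50284645 0.16135294 0.20519966] [ 0.128473    0.13599456 -2.60739119] 0.6206730246813905
```

View pics/s6.png

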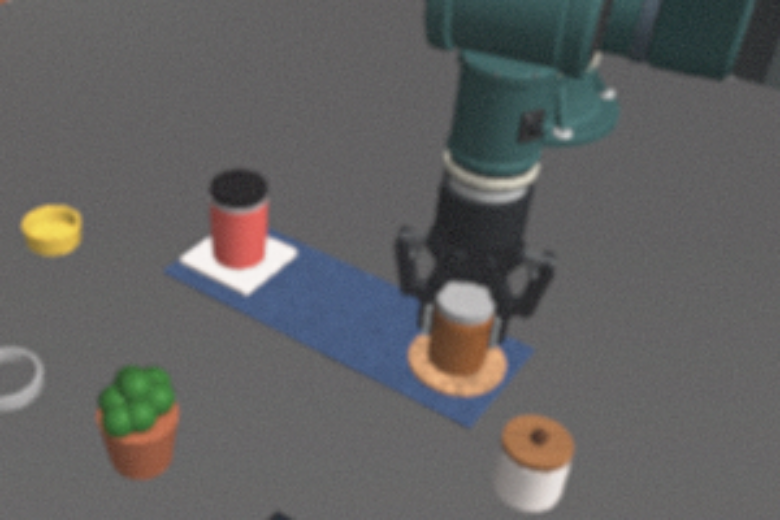

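Request:
move_arm(increments=[{"x": 0, "y": 0, "z": -0.05, "ax": 0, "ay": 0, "az": 0, "jaw": 4.6}, {"x": 0, "y": 0, "z": -0.1, "ax": 0, "ay": 0, "az": 0, "jaw": 4.6}, {"x": 0, "y": 0, "z": -0.15, "ax": 0, "ay": 0, "az": 0, "jaw": 4.6}, {"x": 0, "y": 0, "z": -0.15, "ax": 0, "ay": 0, "az": 0, "jaw": 4.6}, {"x": 0, "y": 0, "z": -0.15, "ax": 0, "ay": 0, "az": 0, "jaw": 4.6}, {"x": 0, "y": 0, "z": -0.15, "ax": 0, "ay": 0, "az": 0, "jaw": 4.6}, {"x": 0, "y": 0, "z": -0.15, "ax": 0, "ay": 0, "az": 0, "jaw": 4.6}, {"x": 0, "y": 0, "z": -0.15, "ax": 0, "ay": 0, "az": 0, "jaw": 4.6}])

```text
t: 14.65
tcp_pos: [0.503, 0.1614, 0.2049]
eef_rot: [[0.367, -0.93, 0.001], [-0.93, -0.367, -0.0], [0.0, -0.001, -1.0]]
force: [-3.1, -1.3, 5.5]
finger_gap: 0.614
```

Touching now at +5.5 N. I'll release and retreat.

Request:
move_arm(increments=[{"x": 0, "y": 0, "z": 0, "ax": 0, "ay": 0, "az": 0, "jaw": 5.2}, {"x": 0, "y": 0, "z": 0, "ax": 0, "ay": 0, "az": 0, "jaw": 5.7}, {"x": 0, "y": 0, "z": 0, "ax": 0, "ay": 0, "az": 0, "jaw": 6.2}, {"x": 0, "y": 0, "z": 0, "ax": 0, "ay": 0, "az": 0, "jaw": 6.8}, {"x": 0, "y": 0, "z": 0, "ax": 0, "ay": 0, "az": 0, "jaw": 7.4}, {"x": 0, "y": 0, "z": 0, "ax": 0, "ay": 0, "az": 0, "jaw": 8}, {"x": 0, "y": 0, "z": 0, "ax": 0, "ay": 0, "az": 0, "jaw": 8.5}, {"x": 0, "y": 0, "z": 0, "ax": 0, "ay": 0, "az": 0, "jaw": 8.5}])

```text
t: 15.65
tcp_pos: [0.5029, 0.1614, 0.2037]
eef_rot: [[0.367, -0.93, 0.0], [-0.93, -0.367, -0.0], [0.0, -0.0, -1.0]]
force: [0.6, 0.1, -0.1]
finger_gap: 0.994
```

Request:
move_arm(increments=[{"x": 0, "y": 0, "z": 0.5, "ax": 0, "ay": 0, "az": 0, "jaw": 8.5}, {"x": 0, "y": 0, "z": 2, "ax": 0, "ay": 0, "az": 0, "jaw": 8.5}, {"x": 0, "y": 0, "z": 4, "ax": 0, "ay": 0, "az": 0, "jaw": 8.5}, {"x": 0, "y": 0, "z": 6, "ax": 0, "ay": 0, "az": 0, "jaw": 8.5}, {"x": 0, "y": 0, "z": 8, "ax": 0, "ay": 0, "az": 0, "jaw": 8.5}, {"x": 1, "y": 1.5, "z": 9, "ax": 0, "ay": 0, "az": 0, "jaw": 8.5}, {"x": 3, "y": 4, "z": 9, "ax": 0, "ay": 0, "az": 0, "jaw": 8.5}, {"x": 5, "y": 7, "z": 9, "ax": 0, "ay": 0, "az": 0, "jaw": 8.5}])

```text
t: 16.65
tcp_pos: [0.5535, 0.2318, 0.2958]
eef_rot: [[0.366, -0.931, 0.003], [-0.931, -0.366, 0.001], [0.0, -0.003, -1.0]]
force: [0.6, 0.3, 0.4]
finger_gap: 0.994
```

Request:
move_arm(increments=[{"x": 2, "y": 2, "z": 0, "ax": 0, "ay": 0, "az": 0, "jaw": 8.5}, {"x": 4, "y": 4.5, "z": 0, "ax": 0, "ay": 0, "az": 0, "jaw": 8.5}, {"x": 4.3, "y": 4.8, "z": 0, "ax": 0, "ay": 0, "az": 0, "jaw": 8.5}, {"x": 4.3, "y": 4.8, "z": 0, "ax": 0, "ay": 0, "az": 0, "jaw": 8.5}, {"x": 4.3, "y": 4.8, "z": 0, "ax": 0, "ay": 0, "az": 0, "jaw": 8.5}, {"x": 4.3, "y": 4.8, "z": 0, "ax": 0, "ay": 0, "az": 0, "jaw": 8.5}, {"x": 4.3, "y": 4.8, "z": 0, "ax": 0, "ay": 0, "az": 0, "jaw": 8.5}, {"x": 4.3, "y": 4.8, "z": 0, "ax": 0, "ay": 0, "az": 0, "jaw": 8.5}])

```text
t: 17.65
tcp_pos: [0.5958, 0.2791, 0.2939]
eef_rot: [[0.367, -0.93, 0.0], [-0.93, -0.367, -0.0], [0.0, -0.0, -1.0]]
force: [-0.4, -0.4, -0.1]
finger_gap: 0.997
```

Run:
```python
from h import *
f=grab('wrist','w7.png');o=ctrl.get_obs();print(o['t'],o['tcp_pos'],o['joint_pos'].round(1))
print(proj(f,[[.5943,.2794,.056],[.5025,.1615,.081]]))
```

```text
17.7 [0.59579518 0.27920736 0.29382398] [20.2 21.1 71.9 -0.  87.  88.7]
[[315.78782632 218.11547312]
 [417.61501265 392.43537219]]
```

View pics/w7.png

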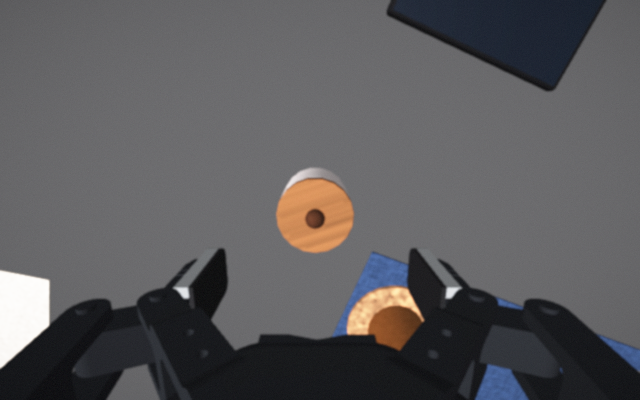

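Sugar cover at (315,216), where it was expected. Going down with a 1 mm x correction.

Request:
move_arm(increments=[{"x": -0.1, "y": 0, "z": -1, "ax": 0, "ay": 0, "az": 0, "jaw": 8.5}, {"x": -0.1, "y": 0, "z": -3, "ax": 0, "ay": 0, "az": 0, "jaw": 8.5}, {"x": -0.1, "y": 0, "z": -5.2, "ax": 0, "ay": 0, "az": 0, "jaw": 8.5}, {"x": -0.1, "y": 0, "z": -7.4, "ax": 0, "ay": 0, "az": 0, "jaw": 8.5}, {"x": -0.1, "y": 0, "z": -9, "ax": 0, "ay": 0, "az": 0, "jaw": 8.5}, {"x": -0.1, "y": 0, "z": -10.2, "ax": 0, "ay": 0, "az": 0, "jaw": 8.5}, {"x": -0.1, "y": 0, "z": -10.8, "ax": 0, "ay": 0, "az": 0, "jaw": 8.5}, {"x": -0.1, "y": 0, "z": -10.8, "ax": 0, "ay": 0, "az": 0, "jaw": 8.5}])

```text
t: 18.7
tcp_pos: [0.5949, 0.2794, 0.1855]
eef_rot: [[0.367, -0.93, -0.0], [-0.93, -0.367, -0.0], [0.0, 0.0, -1.0]]
force: [0.1, 0.5, 0.8]
finger_gap: 0.993
```

Request:
move_arm(increments=[{"x": 0, "y": 0, "z": 0, "ax": 0, "ay": 0, "az": 0, "jaw": 7.8}, {"x": 0, "y": 0, "z": 0, "ax": 0, "ay": 0, "az": 0, "jaw": 7.1}, {"x": 0, "y": 0, "z": 0, "ax": 0, "ay": 0, "az": 0, "jaw": 6.4}, {"x": 0, "y": 0, "z": 0, "ax": 0, "ay": 0, "az": 0, "jaw": 5.9}, {"x": 0, "y": 0, "z": 0, "ax": 0, "ay": 0, "az": 0, "jaw": 5.4}, {"x": 0, "y": 0, "z": 0, "ax": 0, "ay": 0, "az": 0, "jaw": 4.8}, {"x": 0, "y": 0, "z": 0, "ax": 0, "ay": 0, "az": 0, "jaw": 4.8}, {"x": 0, "y": 0, "z": 0, "ax": 0, "ay": 0, "az": 0, "jaw": 4.8}])

```text
t: 19.7
tcp_pos: [0.595, 0.2795, 0.1863]
eef_rot: [[0.367, -0.93, 0.001], [-0.93, -0.367, 0.0], [-0.0, -0.001, -1.0]]
force: [-1.4, 1.5, 3.8]
finger_gap: 0.647
```

Request:
move_arm(increments=[{"x": 0, "y": 0, "z": 0.5, "ax": 0, "ay": 0, "az": 0, "jaw": 4.8}, {"x": 0, "y": 0, "z": 2, "ax": 0, "ay": 0, "az": 0, "jaw": 4.8}, {"x": 0, "y": 0, "z": 4.5, "ax": 0, "ay": 0, "az": 0, "jaw": 4.8}, {"x": 0, "y": 0, "z": 7.5, "ax": 0, "ay": 0, "az": 0, "jaw": 4.8}, {"x": 0, "y": -1, "z": 10, "ax": 0, "ay": 0, "az": 0, "jaw": 4.8}, {"x": 0, "y": -3, "z": 11.5, "ax": 0, "ay": 0, "az": 0, "jaw": 4.8}, {"x": 0, "y": -6, "z": 12, "ax": 0, "ay": 0, "az": 0, "jaw": 4.8}, {"x": 0, "y": -9, "z": 12, "ax": 0, "ay": 0, "az": 0, "jaw": 4.8}])

```text
t: 20.7
tcp_pos: [0.5947, 0.1876, 0.3062]
eef_rot: [[0.367, -0.93, 0.0], [-0.93, -0.367, -0.001], [0.001, -0.0, -1.0]]
force: [0.2, -0.1, -2.3]
finger_gap: 0.642
```

Request:
move_arm(increments=[{"x": -1, "y": -3, "z": 0, "ax": 0, "ay": 0, "az": 0, "jaw": 4.8}, {"x": -3, "y": -6, "z": 0, "ax": 0, "ay": 0, "az": 0, "jaw": 4.8}, {"x": -5, "y": -9.5, "z": 0, "ax": 0, "ay": 0, "az": 0, "jaw": 4.8}, {"x": -7, "y": -12.5, "z": 0, "ax": 0, "ay": 0, "az": 0, "jaw": 4.8}, {"x": -8.7, "y": -15, "z": -1, "ax": 0, "ay": 0, "az": 0, "jaw": 4.8}, {"x": -9.2, "y": -15.75, "z": -3, "ax": 0, "ay": 0, "az": 0, "jaw": 4.8}, {"x": -9.2, "y": -15.75, "z": -5, "ax": 0, "ay": 0, "az": 0, "jaw": 4.8}, {"x": -9.2, "y": -15.75, "z": -7, "ax": 0, "ay": 0, "az": 0, "jaw": 4.8}])

```text
t: 21.7
tcp_pos: [0.5021, 0.0307, 0.235]
eef_rot: [[0.366, -0.931, -0.001], [-0.931, -0.366, -0.001], [0.0, 0.001, -1.0]]
force: [-0.6, -0.1, -2.9]
finger_gap: 0.643
```

Request:
move_arm(increments=[{"x": 0, "y": 0, "z": -1.5, "ax": 0, "ay": 0, "az": 0, "jaw": 4.8}, {"x": 0, "y": 0, "z": -2.7, "ax": 0, "ay": 0, "az": 0, "jaw": 4.8}, {"x": 0, "y": 0, "z": -3.4, "ax": 0, "ay": 0, "az": 0, "jaw": 4.8}, {"x": 0, "y": 0, "z": -3.9, "ax": 0, "ay": 0, "az": 0, "jaw": 4.8}, {"x": 0, "y": 0, "z": -4.2, "ax": 0, "ay": 0, "az": 0, "jaw": 4.8}, {"x": 0, "y": 0, "z": -4.4, "ax": 0, "ay": 0, "az": 0, "jaw": 4.8}, {"x": 0, "y": 0, "z": -4.5, "ax": 0, "ay": 0, "az": 0, "jaw": 4.8}, {"x": 0, "y": 0, "z": -4.5, "ax": 0, "ay": 0, "az": 0, "jaw": 4.8}])

```text
t: 22.7
tcp_pos: [0.5029, 0.0319, 0.1909]
eef_rot: [[0.367, -0.93, 0.0], [-0.93, -0.367, -0.0], [0.0, -0.0, -1.0]]
force: [0.3, -1.1, -2.4]
finger_gap: 0.648
```

Run:
```python
from h import *
o=ctrl.get_obs();print(o['t'],o['tcp_pos'],o['force'],o['finger_gap'])
f=grab('scene');cv2.imwrite('pics/s8.png',cv2.resize(f['img'][90:290,220:520],None,fx=2.6,fy=2.6)[...,::-1])
```

```text
22.7 [0.50291756 0.03190165 0.19087504] [ 0.30009758 -1.08142271 -2.44248455] 0.6477765605956665
```

View pics/s8.png

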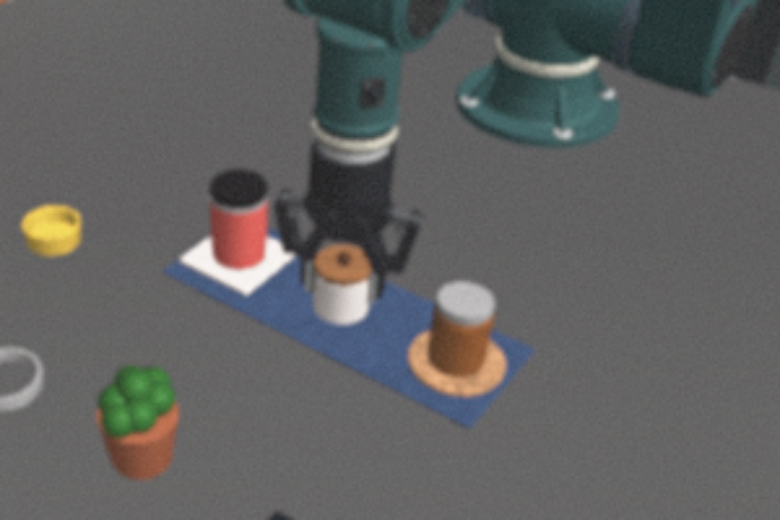

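The pot is over the runner's midpoint and just above the cloth; contact should come about 2 mm lower.

Request:
move_arm(increments=[{"x": 0, "y": 0, "z": -0.05, "ax": 0, "ay": 0, "az": 0, "jaw": 4.8}, {"x": 0, "y": 0, "z": -0.1, "ax": 0, "ay": 0, "az": 0, "jaw": 4.8}, {"x": 0, "y": 0, "z": -0.15, "ax": 0, "ay": 0, "az": 0, "jaw": 4.8}, {"x": 0, "y": 0, "z": -0.2, "ax": 0, "ay": 0, "az": 0, "jaw": 4.8}, {"x": 0, "y": 0, "z": -0.25, "ax": 0, "ay": 0, "az": 0, "jaw": 4.8}, {"x": 0, "y": 0, "z": -0.25, "ax": 0, "ay": 0, "az": 0, "jaw": 4.8}, {"x": 0, "y": 0, "z": -0.25, "ax": 0, "ay": 0, "az": 0, "jaw": 4.8}, {"x": 0, "y": 0, "z": -0.25, "ax": 0, "ay": 0, "az": 0, "jaw": 4.8}])

```text
t: 23.75
tcp_pos: [0.5028, 0.0319, 0.1892]
eef_rot: [[0.367, -0.93, 0.0], [-0.93, -0.367, -0.0], [0.0, -0.0, -1.0]]
force: [-3.5, -0.5, 4.9]
finger_gap: 0.642
```

Request:
move_arm(increments=[{"x": 0, "y": 0, "z": 0, "ax": 0, "ay": 0, "az": 0, "jaw": 5.3}, {"x": 0, "y": 0, "z": 0, "ax": 0, "ay": 0, "az": 0, "jaw": 5.8}, {"x": 0, "y": 0, "z": 0, "ax": 0, "ay": 0, "az": 0, "jaw": 6.3}, {"x": 0, "y": 0, "z": 0, "ax": 0, "ay": 0, "az": 0, "jaw": 6.9}, {"x": 0, "y": 0, "z": 0, "ax": 0, "ay": 0, "az": 0, "jaw": 7.5}, {"x": 0, "y": 0, "z": 0, "ax": 0, "ay": 0, "az": 0, "jaw": 8.1}, {"x": 0, "y": 0, "z": 0, "ax": 0, "ay": 0, "az": 0, "jaw": 8.5}, {"x": 0, "y": 0, "z": 0, "ax": 0, "ay": 0, "az": 0, "jaw": 8.5}])

```text
t: 24.75
tcp_pos: [0.5029, 0.0319, 0.1882]
eef_rot: [[0.367, -0.93, 0.0], [-0.93, -0.367, -0.0], [0.0, -0.0, -1.0]]
force: [-0.0, -0.1, 0.1]
finger_gap: 0.996
```

Request:
move_arm(increments=[{"x": 0, "y": 0, "z": 0.5, "ax": 0, "ay": 0, "az": 0, "jaw": 8.5}, {"x": 0, "y": 0, "z": 2, "ax": 0, "ay": 0, "az": 0, "jaw": 8.5}, {"x": 0, "y": 0, "z": 5, "ax": 0, "ay": 0, "az": 0, "jaw": 8.5}, {"x": 0, "y": 0, "z": 8, "ax": 0, "ay": 0, "az": 0, "jaw": 8.5}, {"x": 0, "y": 0, "z": 11, "ax": 0, "ay": 0, "az": 0, "jaw": 8.5}, {"x": 0.5, "y": -1, "z": 14, "ax": 0, "ay": 0, "az": 0, "jaw": 8.5}, {"x": 2, "y": -4, "z": 14, "ax": 0, "ay": 0, "az": 0, "jaw": 8.5}, {"x": 4, "y": -9, "z": 14, "ax": 0, "ay": 0, "az": 0, "jaw": 8.5}])

```text
t: 25.75
tcp_pos: [0.5432, -0.0579, 0.3308]
eef_rot: [[0.37, -0.929, 0.004], [-0.929, -0.37, -0.0], [0.002, -0.004, -1.0]]
force: [1.5, 1.1, 0.0]
finger_gap: 0.997
```

Request:
move_arm(increments=[{"x": 1.5, "y": -5, "z": 0, "ax": 0, "ay": 0, "az": 0, "jaw": 8.5}, {"x": 3, "y": -10, "z": 0, "ax": 0, "ay": 0, "az": 0, "jaw": 8.5}, {"x": 4.3, "y": -15, "z": 0, "ax": 0, "ay": 0, "az": 0, "jaw": 8.5}, {"x": 5.2, "y": -19, "z": -1, "ax": 0, "ay": 0, "az": 0, "jaw": 8.5}, {"x": 5.6, "y": -21.5, "z": -3, "ax": 0, "ay": 0, "az": 0, "jaw": 8.5}, {"x": 5.6, "y": -22.15, "z": -5, "ax": 0, "ay": 0, "az": 0, "jaw": 8.5}, {"x": 5.6, "y": -22.15, "z": -6, "ax": 0, "ay": 0, "az": 0, "jaw": 8.5}, {"x": 5.6, "y": -22.15, "z": -6, "ax": 0, "ay": 0, "az": 0, "jaw": 8.5}])

```text
t: 26.75
tcp_pos: [0.5986, -0.2783, 0.2672]
eef_rot: [[0.368, -0.93, -0.002], [-0.93, -0.368, 0.002], [-0.002, 0.001, -1.0]]
force: [-0.4, -0.9, 1.2]
finger_gap: 0.998
```

Run:
```python
from h import *
f=grab('wrist','w9.png');o=ctrl.get_obs();print(o['t'],o['tcp_pos'],o['joint_pos'].round(1))
print(proj(f,[[.599,-.2795,.024]]))
im=f['img'];h=cv2.cvtColor(im,cv2.COLOR_RGB2HSV);m=(h[...,0]>20)&(h[...,0]<35)&(h[...,1]>120);v,u=np.nonzero(m);print(u.mean(),v.mean(),u.min(),u.max(),v.min(),v.max())
import meas as M
f=M.f
S_=lambda *ds:(lambda x,y:np.vstack([M.disc(x,y,r,z) for r,z in ds]))
for n,(u,v,r),mk,sh,z in [
 ('jarlid',(256,233,24),(M.S<60)&(M.V>110),S_((.025,.081)),.081),
 ('sugar',(308,235,22),(M.H<25)&(M.S>80),S_((.028,.059)),.059),
 ('tumlid',(366,231,25),(M.V<40),S_((.029,.097)),.097),
 ('dish',(440,191,22),(M.S>150)&(M.V>80),S_((.029,0.),(.031,.024)),.012)]:
    m,a=M.cen(mk&M.win(u,v,r));uu,vv,A=M.hullc(m);x,Am=M.fit(uu,vv,sh,z);print(n,round(uu,1),round(vv,1),A,round(Am),x.round(4))
cv2.imwrite('pics/big9.png',cv2.resize(M.im[90:300,170:510],None,fx=2.3,fy=2.3)[...,::-1])
```

```text
26.8 [ 0.59893525 -0.27834472  0.26840576] [-29.8  22.3  73.2   0.   84.5  38.5]
[[319.36366361 213.96258543]]
317.62281679672986 211.462281679673 276 359 170 252
jarlid 248.3 235.0 434 424 [0.5034 0.1604]
sugar 308.1 234.0 501 503 [0.5035 0.0314]
tumlid 368.2 232.4 510 575 [ 0.5021 -0.0974]
dish 438.8 199.6 111 583 [ 0.5789 -0.2772]
```

View pics/w9.png

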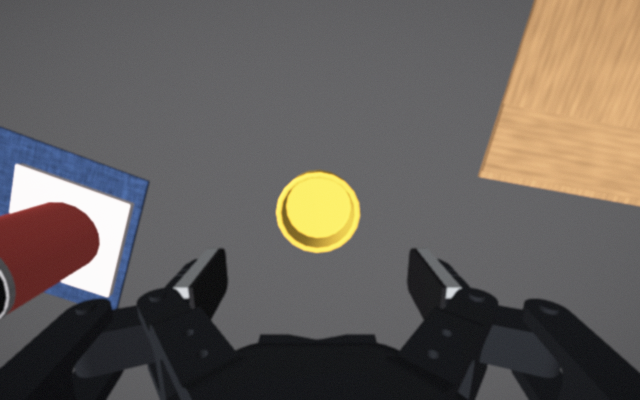

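View pics/big9.png

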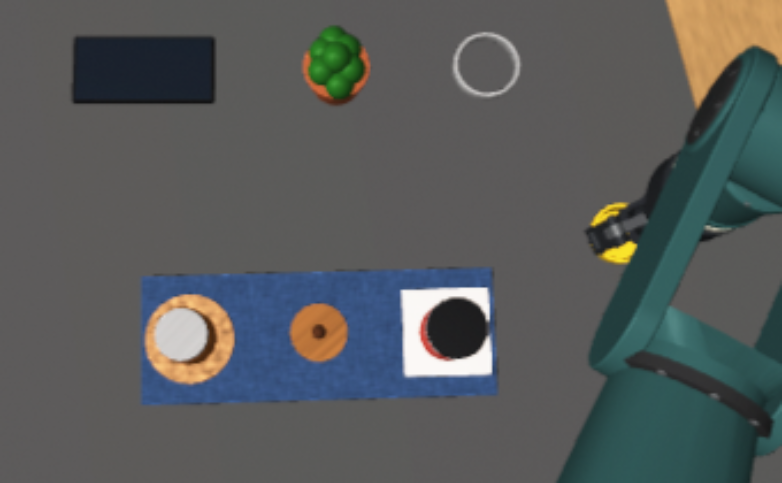

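All three placements measure within about 1.5 mm of their targets. The dish is centred in the jaws at (318,211). Going down.

Request:
move_arm(increments=[{"x": 0, "y": 0, "z": -1, "ax": 0, "ay": 0, "az": 0, "jaw": 8.5}, {"x": 0, "y": 0, "z": -3, "ax": 0, "ay": 0, "az": 0, "jaw": 8.5}, {"x": 0, "y": 0, "z": -5, "ax": 0, "ay": 0, "az": 0, "jaw": 8.5}, {"x": 0, "y": 0, "z": -6.7, "ax": 0, "ay": 0, "az": 0, "jaw": 8.5}, {"x": 0, "y": 0, "z": -8, "ax": 0, "ay": 0, "az": 0, "jaw": 8.5}, {"x": 0, "y": 0, "z": -9, "ax": 0, "ay": 0, "az": 0, "jaw": 8.5}, {"x": 0, "y": 0, "z": -9.4, "ax": 0, "ay": 0, "az": 0, "jaw": 8.5}, {"x": 0, "y": 0, "z": -9.4, "ax": 0, "ay": 0, "az": 0, "jaw": 8.5}])

```text
t: 27.85
tcp_pos: [0.5989, -0.2797, 0.1743]
eef_rot: [[0.367, -0.93, 0.0], [-0.93, -0.367, -0.0], [0.0, -0.0, -1.0]]
force: [0.3, 0.0, -0.1]
finger_gap: 0.993
```

Request:
move_arm(increments=[{"x": 0, "y": 0, "z": 0, "ax": 0, "ay": 0, "az": 0, "jaw": 8}, {"x": 0, "y": 0, "z": 0, "ax": 0, "ay": 0, "az": 0, "jaw": 7.5}, {"x": 0, "y": 0, "z": 0, "ax": 0, "ay": 0, "az": 0, "jaw": 7}, {"x": 0, "y": 0, "z": 0, "ax": 0, "ay": 0, "az": 0, "jaw": 6.6}, {"x": 0, "y": 0, "z": 0, "ax": 0, "ay": 0, "az": 0, "jaw": 6.2}, {"x": 0, "y": 0, "z": 0, "ax": 0, "ay": 0, "az": 0, "jaw": 5.8}, {"x": 0, "y": 0, "z": 0, "ax": 0, "ay": 0, "az": 0, "jaw": 5.5}, {"x": 0, "y": 0, "z": 0, "ax": 0, "ay": 0, "az": 0, "jaw": 5.5}])

```text
t: 28.85
tcp_pos: [0.5991, -0.2798, 0.175]
eef_rot: [[0.367, -0.93, 0.001], [-0.93, -0.367, -0.001], [0.001, -0.001, -1.0]]
force: [-0.6, -0.0, 3.8]
finger_gap: 0.681
```

Run:
```python
from h import *
o=ctrl.get_obs();print(o['t'],o['tcp_pos'],o['force'],o['finger_gap'])
f=grab('scene');cv2.imwrite('pics/s10.png',cv2.resize(f['img'][90:240,170:400],None,fx=3.4,fy=3.4)[...,::-1])
```

```text
28.85 [ 0.59911461 -0.27976358  0.17497456] [-0.61678972 -0.02006096  3.77179904] 0.6807361711392288
```

View pics/s10.png

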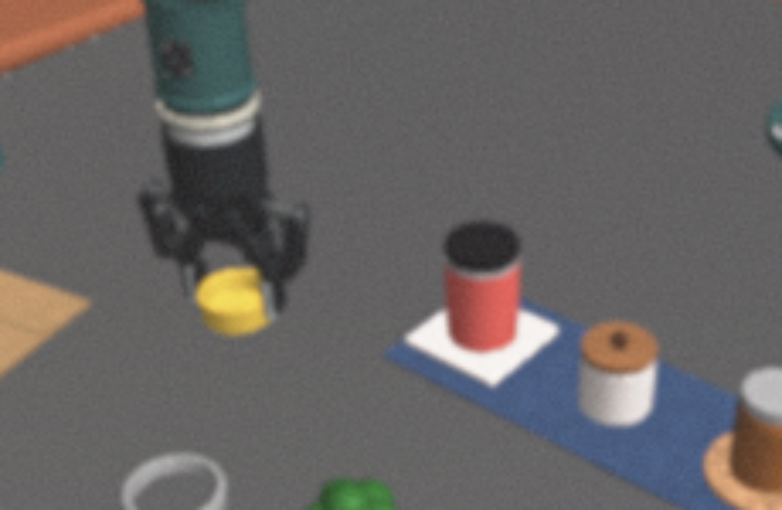

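Request:
move_arm(increments=[{"x": 0, "y": 0, "z": 0.3, "ax": 0, "ay": 0, "az": 0, "jaw": 5.5}, {"x": 0, "y": 0, "z": 1.2, "ax": 0, "ay": 0, "az": 0, "jaw": 5.5}, {"x": 0, "y": 0, "z": 3, "ax": 0, "ay": 0, "az": 0, "jaw": 5.5}, {"x": 0, "y": 0, "z": 5.5, "ax": 0, "ay": 0, "az": 0, "jaw": 5.5}, {"x": 0, "y": 0, "z": 8.5, "ax": 0, "ay": 0, "az": 0, "jaw": 5.5}, {"x": 0, "y": 0, "z": 11.5, "ax": 0, "ay": 0, "az": 0, "jaw": 5.5}, {"x": 0, "y": 0, "z": 14, "ax": 0, "ay": 0, "az": 0, "jaw": 5.5}, {"x": 0, "y": 0, "z": 15, "ax": 0, "ay": 0, "az": 0, "jaw": 5.5}])

```text
t: 29.9
tcp_pos: [0.5991, -0.2797, 0.328]
eef_rot: [[0.367, -0.93, 0.005], [-0.93, -0.367, -0.003], [0.004, -0.003, -1.0]]
force: [0.6, 0.4, 0.3]
finger_gap: 0.682
```

Request:
move_arm(increments=[{"x": -0.3, "y": 1, "z": 0, "ax": 0, "ay": 0, "az": 0, "jaw": 5.5}, {"x": -0.8, "y": 3.5, "z": 0, "ax": 0, "ay": 0, "az": 0, "jaw": 5.5}, {"x": -1.6, "y": 7.5, "z": 0, "ax": 0, "ay": 0, "az": 0, "jaw": 5.5}, {"x": -2.6, "y": 12, "z": 0, "ax": 0, "ay": 0, "az": 0, "jaw": 5.5}, {"x": -3.6, "y": 16.5, "z": 0, "ax": 0, "ay": 0, "az": 0, "jaw": 5.5}, {"x": -4.6, "y": 21, "z": 0, "ax": 0, "ay": 0, "az": 0, "jaw": 5.5}, {"x": -5.6, "y": 25.5, "z": 0, "ax": 0, "ay": 0, "az": 0, "jaw": 5.5}, {"x": -6.6, "y": 30, "z": 0, "ax": 0, "ay": 0, "az": 0, "jaw": 5.5}])

```text
t: 30.9
tcp_pos: [0.5315, 0.0223, 0.3224]
eef_rot: [[0.367, -0.93, -0.003], [-0.93, -0.367, 0.001], [-0.002, 0.003, -1.0]]
force: [0.6, -0.2, -1.6]
finger_gap: 0.681
```

Request:
move_arm(increments=[{"x": -1, "y": 4.5, "z": 0, "ax": 0, "ay": 0, "az": 0, "jaw": 5.5}, {"x": -1.9, "y": 8.5, "z": 0, "ax": 0, "ay": 0, "az": 0, "jaw": 5.5}, {"x": -2.6, "y": 12, "z": 0, "ax": 0, "ay": 0, "az": 0, "jaw": 5.5}, {"x": -3, "y": 13.7, "z": 0, "ax": 0, "ay": 0, "az": 0, "jaw": 5.5}, {"x": -3, "y": 14.1, "z": -1, "ax": 0, "ay": 0, "az": 0, "jaw": 5.5}, {"x": -3, "y": 14.1, "z": -2, "ax": 0, "ay": 0, "az": 0, "jaw": 5.5}, {"x": -3, "y": 14.1, "z": -3, "ax": 0, "ay": 0, "az": 0, "jaw": 5.5}, {"x": -3, "y": 14.1, "z": -3, "ax": 0, "ay": 0, "az": 0, "jaw": 5.5}])

```text
t: 31.9
tcp_pos: [0.5027, 0.1605, 0.2925]
eef_rot: [[0.366, -0.931, -0.003], [-0.931, -0.366, -0.001], [-0.0, 0.003, -1.0]]
force: [1.4, 0.2, -1.5]
finger_gap: 0.686
```

Run:
```python
from h import *
o=ctrl.get_obs();print(o['t'],o['tcp_pos'],o['force'],o['finger_gap'])
f=grab('scene');cv2.imwrite('pics/s11.png',cv2.resize(f['img'][120:270,300:530],None,fx=3.4,fy=3.4)[...,::-1])
```

```text
31.9 [0.50270311 0.16046088 0.29248195] [ 1.40103504  0.21467413 -1.50059684] 0.6862733818915769
```

View pics/s11.png

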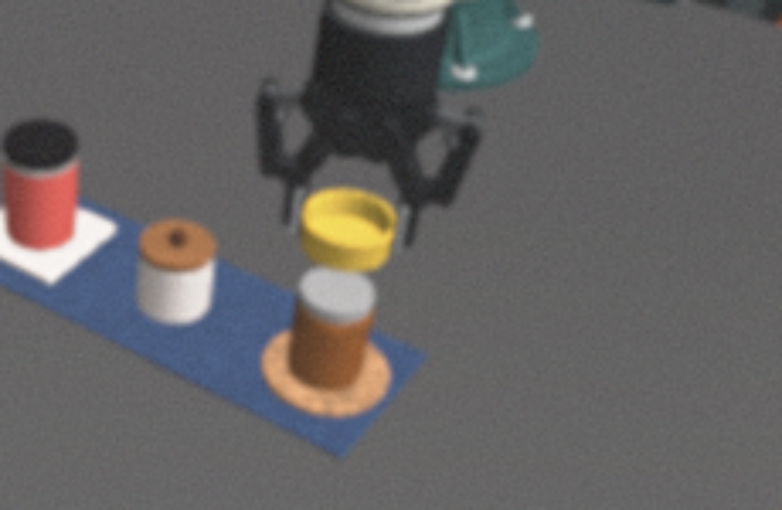

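The dish hangs level over the jar. Lowering it slowly.

Request:
move_arm(increments=[{"x": 0, "y": 0, "z": -0.6, "ax": 0, "ay": 0, "az": 0, "jaw": 5.5}, {"x": 0, "y": 0, "z": -1.3, "ax": 0, "ay": 0, "az": 0, "jaw": 5.5}, {"x": 0, "y": 0, "z": -2, "ax": 0, "ay": 0, "az": 0, "jaw": 5.5}, {"x": 0, "y": 0, "z": -2.6, "ax": 0, "ay": 0, "az": 0, "jaw": 5.5}, {"x": 0, "y": 0, "z": -3.1, "ax": 0, "ay": 0, "az": 0, "jaw": 5.5}, {"x": 0, "y": 0, "z": -3.4, "ax": 0, "ay": 0, "az": 0, "jaw": 5.5}, {"x": 0, "y": 0, "z": -3.4, "ax": 0, "ay": 0, "az": 0, "jaw": 5.5}, {"x": 0, "y": 0, "z": -3.4, "ax": 0, "ay": 0, "az": 0, "jaw": 5.5}])

```text
t: 32.95
tcp_pos: [0.503, 0.1614, 0.2605]
eef_rot: [[0.367, -0.93, 0.001], [-0.93, -0.367, 0.0], [0.0, -0.001, -1.0]]
force: [0.0, 0.4, -0.3]
finger_gap: 0.683
```

Run:
```python
from h import *
o=ctrl.get_obs();print(o['t'],o['tcp_pos'],o['force'],o['finger_gap'])
f=grab('scene');cv2.imwrite('pics/s12.png',cv2.resize(f['img'][150:260,370:520],None,fx=5,fy=5)[...,::-1])
```

```text
32.95 [0.50295742 0.16141441 0.26051978] [ 0.046425    0.43076093 -0.27163245] 0.6833523668938702
```

View pics/s12.png

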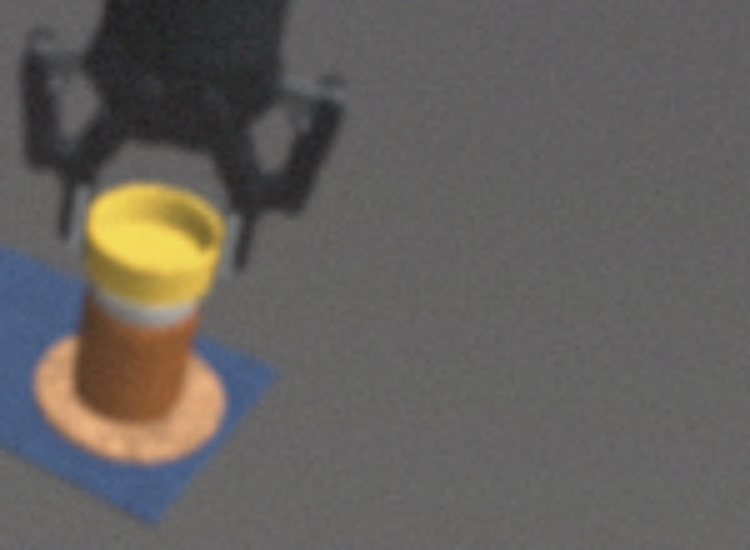

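Request:
move_arm(increments=[{"x": 0, "y": 0, "z": -0.1, "ax": 0, "ay": 0, "az": 0, "jaw": 5.5}, {"x": 0, "y": 0, "z": -0.2, "ax": 0, "ay": 0, "az": 0, "jaw": 5.5}, {"x": 0, "y": 0, "z": -0.3, "ax": 0, "ay": 0, "az": 0, "jaw": 5.5}, {"x": 0, "y": 0, "z": -0.35, "ax": 0, "ay": 0, "az": 0, "jaw": 5.5}, {"x": 0, "y": 0, "z": -0.4, "ax": 0, "ay": 0, "az": 0, "jaw": 5.5}, {"x": 0, "y": 0, "z": -0.4, "ax": 0, "ay": 0, "az": 0, "jaw": 5.5}, {"x": 0, "y": 0, "z": -0.4, "ax": 0, "ay": 0, "az": 0, "jaw": 5.5}, {"x": 0, "y": 0, "z": -0.4, "ax": 0, "ay": 0, "az": 0, "jaw": 5.5}])

```text
t: 34.0
tcp_pos: [0.5029, 0.1614, 0.2563]
eef_rot: [[0.367, -0.93, 0.0], [-0.93, -0.367, -0.0], [0.0, -0.0, -1.0]]
force: [0.3, 0.0, -1.4]
finger_gap: 0.685
```

Not in contact yet (−1.4 N, about the dish's weight). Down another millimetre.

Request:
move_arm(increments=[{"x": 0, "y": 0, "z": -0.03, "ax": 0, "ay": 0, "az": 0, "jaw": 5.5}, {"x": 0, "y": 0, "z": -0.06, "ax": 0, "ay": 0, "az": 0, "jaw": 5.5}, {"x": 0, "y": 0, "z": -0.1, "ax": 0, "ay": 0, "az": 0, "jaw": 5.5}, {"x": 0, "y": 0, "z": -0.1, "ax": 0, "ay": 0, "az": 0, "jaw": 5.5}, {"x": 0, "y": 0, "z": -0.1, "ax": 0, "ay": 0, "az": 0, "jaw": 5.5}, {"x": 0, "y": 0, "z": -0.1, "ax": 0, "ay": 0, "az": 0, "jaw": 5.5}, {"x": 0, "y": 0, "z": -0.1, "ax": 0, "ay": 0, "az": 0, "jaw": 5.5}, {"x": 0, "y": 0, "z": -0.1, "ax": 0, "ay": 0, "az": 0, "jaw": 5.5}])

```text
t: 35.0
tcp_pos: [0.5029, 0.1614, 0.2559]
eef_rot: [[0.367, -0.93, 0.001], [-0.93, -0.367, 0.0], [0.0, -0.001, -1.0]]
force: [-1.0, 0.6, 4.7]
finger_gap: 0.68
```

Contact at +4.7 N. Releasing gently and retreating straight up.

Request:
move_arm(increments=[{"x": 0, "y": 0, "z": 0, "ax": 0, "ay": 0, "az": 0, "jaw": 5.8}, {"x": 0, "y": 0, "z": 0, "ax": 0, "ay": 0, "az": 0, "jaw": 6.2}, {"x": 0, "y": 0, "z": 0, "ax": 0, "ay": 0, "az": 0, "jaw": 6.6}, {"x": 0, "y": 0, "z": 0, "ax": 0, "ay": 0, "az": 0, "jaw": 7.1}, {"x": 0, "y": 0, "z": 0, "ax": 0, "ay": 0, "az": 0, "jaw": 7.6}, {"x": 0, "y": 0, "z": 0, "ax": 0, "ay": 0, "az": 0, "jaw": 8.1}, {"x": 0, "y": 0, "z": 0, "ax": 0, "ay": 0, "az": 0, "jaw": 8.5}, {"x": 0, "y": 0, "z": 0, "ax": 0, "ay": 0, "az": 0, "jaw": 8.5}])

```text
t: 36.0
tcp_pos: [0.5029, 0.1614, 0.2553]
eef_rot: [[0.367, -0.93, 0.0], [-0.93, -0.367, -0.0], [0.0, -0.0, -1.0]]
force: [0.6, 0.1, -0.0]
finger_gap: 0.999
```

Request:
move_arm(increments=[{"x": 0, "y": 0, "z": 0.4, "ax": 0, "ay": 0, "az": 0, "jaw": 8.5}, {"x": 0, "y": 0, "z": 1.5, "ax": 0, "ay": 0, "az": 0, "jaw": 8.5}, {"x": 0, "y": 0, "z": 3, "ax": 0, "ay": 0, "az": 0, "jaw": 8.5}, {"x": 0, "y": 0, "z": 5, "ax": 0, "ay": 0, "az": 0, "jaw": 8.5}, {"x": 0, "y": 0, "z": 7.5, "ax": 0, "ay": 0, "az": 0, "jaw": 8.5}, {"x": 0, "y": 0, "z": 10, "ax": 0, "ay": 0, "az": 0, "jaw": 8.5}, {"x": -3, "y": 4, "z": 11, "ax": 0, "ay": 0, "az": 0, "jaw": 8.5}, {"x": -6, "y": 8, "z": 11, "ax": 0, "ay": 0, "az": 0, "jaw": 8.5}])

```text
t: 37.0
tcp_pos: [0.4426, 0.2419, 0.3683]
eef_rot: [[0.365, -0.931, 0.005], [-0.931, -0.365, 0.002], [-0.0, -0.005, -1.0]]
force: [0.3, 0.6, -0.3]
finger_gap: 0.996
```

Request:
move_arm(increments=[{"x": -3, "y": 3, "z": 0, "ax": 0, "ay": 0, "az": 0, "jaw": 8.5}, {"x": -6, "y": 6, "z": 0, "ax": 0, "ay": 0, "az": 0, "jaw": 8.5}, {"x": -9, "y": 9, "z": 0, "ax": 0, "ay": 0, "az": 0, "jaw": 8.5}, {"x": -10, "y": 10, "z": 0, "ax": 0, "ay": 0, "az": 0, "jaw": 8.5}, {"x": -10, "y": 10, "z": 0, "ax": 0, "ay": 0, "az": 0, "jaw": 8.5}, {"x": -10, "y": 10, "z": 0, "ax": 0, "ay": 0, "az": 0, "jaw": 8.5}, {"x": -10, "y": 10, "z": 0, "ax": 0, "ay": 0, "az": 0, "jaw": 8.5}, {"x": -10, "y": 10, "z": 0, "ax": 0, "ay": 0, "az": 0, "jaw": 8.5}])

```text
t: 38.0
tcp_pos: [0.3435, 0.3408, 0.3651]
eef_rot: [[0.366, -0.931, -0.0], [-0.931, -0.366, -0.0], [0.0, 0.0, -1.0]]
force: [0.5, -0.0, 0.2]
finger_gap: 0.994
```

Run:
```python
import meas as M, numpy as np, cv2
from h import ctrl,grab
print(ctrl.get_obs()['t'],ctrl.get_obs()['tcp_pos'])
f=M.f
S_=lambda *ds:(lambda x,y:np.vstack([M.disc(x,y,r,z) for r,z in ds]))
d=np.abs(M.im.astype(int)-[90,89,88]).max(-1)
for n,(u,v,r),mk,sh,z in [
 ('dish',(248,233,26),(M.H>21)&(M.H<35)&(M.S>150),S_((.029,0.081),(.031,.105)),.093),
 ('sugar',(308,235,22),(M.H<25)&(M.S>80),S_((.028,.059)),.059),
 ('tumlid',(368,231,25),(M.V<40),S_((.029,.097)),.097),
 ('herb',(316,117,30),(M.S>100),S_((.034,.08)),.05),
 ('band',(381,118,22),(d>35),S_((.035,0),(.035,.014)),.007)]:
    m,a=M.cen(mk&M.win(u,v,r));uu,vv,A=M.hullc(m);x,Am=M.fit(uu,vv,sh,z);print(n,round(uu,1),round(vv,1),A,round(Am),x.round(4))
cv2.imwrite('pics/big13.png',cv2.resize(M.im[90:300,170:510],None,fx=2.3,fy=2.3)[...,::-1])
f=grab('scene');cv2.imwrite('pics/s13.png',cv2.resize(f['img'][110:310,200:500],None,fx=2.6,fy=2.6)[...,::-1])
```

```text
38.05 [0.34336484 0.34093703 0.36511484]
dish 246.6 234.4 684 689 [0.5036 0.1609]
sugar 308.1 234.0 501 503 [0.5035 0.0314]
tumlid 368.2 232.4 510 575 [ 0.5021 -0.0974]
herb 315.6 118.5 754 690 [0.7615 0.0093]
band 380.9 117.7 666 682 [ 0.7833 -0.1509]
```

View pics/big13.png

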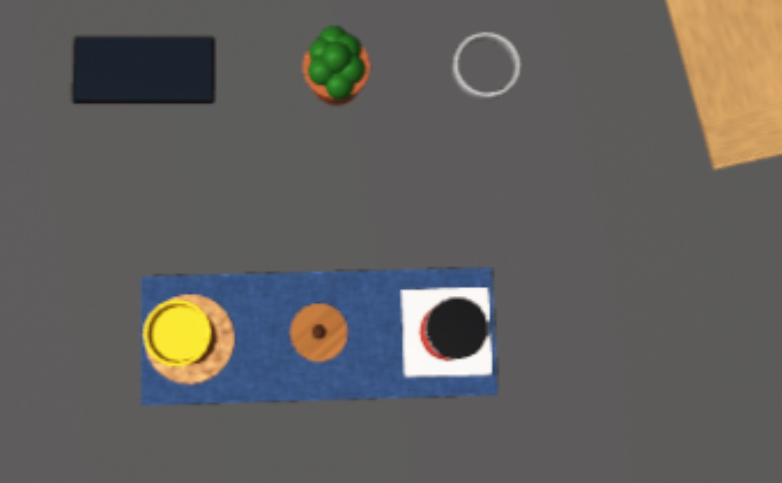

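View pics/s13.png

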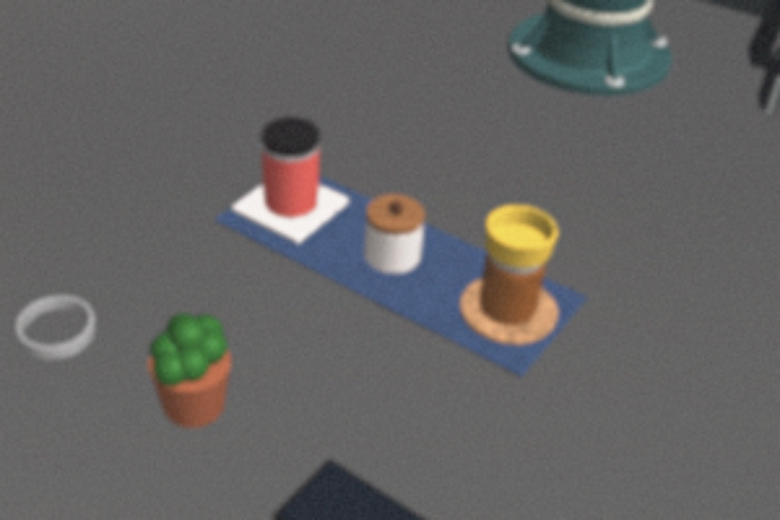

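Everything is in place and upright, the arm is clear, and the bystanders haven't moved.

```bash
python3 -c "
from rig import job
print(job.close_job())"
```

```text
the job is handed in; nothing more can be done
None
```

The tea corner is set up and I handed the job in at about 38 s of the 112 s allowed. No verdict was reported.

My last top-camera measurements, which are good to about 2 mm:

| Item | Target | Measured offset |
|---|---|---|
| Honey jar | cork centre | about 1.7 mm |
| Coral tumbler | tile centre | about 1 mm |
| Sugar pot | runner midpoint | about 1 mm |
| Yellow dish | jar axis | about 1 mm |

- **Jar:** its offset was measured before the dish went on, because the dish then hid the lid from above.
- **Set-downs:** I lowered each item slowly until it touched, then opened the fingers and lifted the gripper straight up. Contact showed as 4–6 N for the jar, pot and dish. The tumbler's contact was less clear, at −0.8 N, so I lowered it 1 mm more before releasing.
- **Upright and clear:** in the final pictures all four stand upright, the dish is right way up, and the gripper is well away from everything.
- **Bystanders:** the herb pot and steel band measured the same as at the start to within 0.1 mm. I checked the phone only by eye, and it looked unmoved.
- **Failed checks:** none. The first move call was refused because its rows were missing fields, and nothing moved.

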